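# Find the rocking corner of a microscope base plate and press its shim flat

### The job

The microscope's base plate rocks on one of its four feet. Press down on the plate's corners in turn until you find the one that gives, then press that corner's raised shim tab down until it lies flat; leave the other three shims raised. Only press with the fingertips: do not lift or shift the plate, and leave the dish, jar and collar alone.

Things in the scene. Friction and masses are not known exactly. Their poses are not given: they have to be found in the camera images.
- plate: loose white H-shaped microscope base plate, 160 (x) x 180 (y) x 12 mm, 0.9 kg: two cross bars, each 40 x 180 mm, centred at x = -60 and +60, joined by a web 50 mm wide; a blue column socket, 48 mm across, stands 24 mm above the middle. It only rests on four steel feet, 14 mm across, under the bar ends. Origin: centre of its underside, 26 mm above the bench; x away from the robot at yaw 0, z up
- bed: fixed dark rubber bed under the plate, 260 x 220 x 4 mm, carrying the four feet and, before each foot (towards -x), its shim. Origin on the bench below the plate's centre; same axes as the plate. Far shims' tabs lie in the notches of the H, their press points 36 mm from the far bar and 44 mm from the near bar
- corner_1 (a point): point on the plate's top face above the near left foot (near and far seen from the robot at yaw 0), plate x, y = -60, 70 mm, 38 mm above the bench: where to press that corner
- corner_2 (a point): point on the plate's top face above the near right foot (near and far seen from the robot at yaw 0), plate x, y = -60, -70 mm, 38 mm above the bench: where to press that corner
- corner_3 (a point): point on the plate's top face above the far left foot (near and far seen from the robot at yaw 0), plate x, y = 60, 70 mm, 38 mm above the bench: where to press that corner
- corner_4 (a point): point on the plate's top face above the far right foot (near and far seen from the robot at yaw 0), plate x, y = 60, -70 mm, 38 mm above the bench: where to press that corner
- tab_1 (a point): where to press the shim of corner_1: centre of its tab's top face once flat, 21 mm above the bench and 56 mm from corner_1 towards the plate's -x. Fixed to the bed, does not move with the tab; the raised tab's face is about 14 mm higher here. The tab is 30 mm wide (y), reaches 10 mm ahead of this point (-x) and 14 mm behind; the pivot is 30 mm behind
- tab_2 (a point): where to press the shim of corner_2: centre of its tab's top face once flat, 21 mm above the bench and 56 mm from corner_2 towards the plate's -x. Fixed to the bed, does not move with the tab; the raised tab's face is about 14 mm higher here
- tab_3 (a point): where to press the shim of corner_3: centre of its tab's top face once flat, 21 mm above the bench and 56 mm from corner_3 towards the plate's -x. Fixed to the bed, does not move with the tab; the raised tab's face is about 14 mm higher here
- tab_4 (a point): where to press the shim of corner_4: centre of its tab's top face once flat, 21 mm above the bench and 56 mm from corner_4 towards the plate's -x. Fixed to the bed, does not move with the tab; the raised tab's face is about 14 mm higher here
- foot_loose (a joint): how far the one soft foot has sunk (m): 0 up, 0.005 fully down; it does not tell which corner. All feet look alike. Pressing the plate above the soft one with over about 2.5 N starts to sink that corner, 5 N sinks it the full 5 mm (the opposite corner rises as much); it springs back when let go. The other corners stay firm
- shim_loose (a joint): angle (rad) of the shim at the soft corner, wherever that is: 0 to 0.08 at the start, tab slanting up with its tip 40 mm above the bench; 0.5 flat. All shims: slotted steel strip 3 mm thick; about 10 N on the tab's press point swings it down onto its block; it stays where it is left. Flat, its prongs keep the corner from sinking (up to some 15 N)
- shim_firm1 (a joint): angle (rad) of the shim at one of the three firm corners (which one is not known), 0 to 0.08 at the start (tab raised), 0.5 flat
- shim_firm2 (a joint): angle (rad) of the shim at one of the three firm corners (which one is not known), 0 to 0.08 at the start (tab raised), 0.5 flat
- shim_firm3 (a joint): angle (rad) of the shim at one of the three firm corners (which one is not known), 0 to 0.08 at the start (tab raised), 0.5 flat
- dish: bystander: clear closed petri dish, 90 mm across, 16 mm high, loose beside the bed; origin at the centre of its underside
- jar: bystander: small specimen jar, 50 mm across, 60 mm high, loose beside the bed; origin at the centre of its underside
- collar: bystander: steel column collar, 50 mm across, 25 mm high, loose beyond the far bar; origin at the centre of its underside
Things that resemble listed ones, but are neither listed nor needed, are in the scene too. Several things have the shape of the plate; the one meant has the colours described above.

How it is judged:
By the outcome, as a careful person would: the job done as asked, in the order asked, and still so for the second after the job is handed in, with the robot touching nothing.
It also fails if it takes over 48 s, if anything falls off the work surface, if the arm or the gripper's body presses on something with over 40 N, if the wrist force passes 120 N, or if a joint passes its speed limit or range.

### The arm

A 6-joint arm with a two-finger parallel gripper is mounted at the origin on the work surface. World frame = base frame: x ahead of the robot, y to its left, z up, the work surface at z = 0. Lengths are in m, angles in rad, forces in N, time in s.
With the tool pointing down it reaches from about 0.35 to 0.775 m from the base axis. Payload 7.3 kg.
Tool frame: the origin (TCP) lies between the finger pads; the fingertips stand robot.tcp_to_tips ahead of it and the grasp point (between the pads) lies 2 mm behind it (robot.tcp_to_tips is the distance from the TCP to the fingertips, in m); y points along the fingers, x is the direction in which the jaws open and shut, and the axes are right-handed (so a half turn about y gives the same grasp; the last joint's range is limited). The gripper opens to 92 mm and grips with 3 to 60 N. Pads are 19 mm wide; open, the fingers measure 130 mm over their backs; the gripper's body (75 mm by 190 mm) begins 47 mm behind the grasp point.
Start: joints at [-1.441, 0.342, 1.524, -0, 1.275, -0.146], TCP at [0.143, -0.505, 0.244] pointing down, gripper open.
Joint ranges: [-2.53, 2.53], [-0.77, 2.02], [0.04, 2.7], [-1, 4.14], [0.28, 2.66], [-3.11, 3.11]. Speed limits (rad/s): [2.57, 2.57, 3.14, 3.14, 3.14, 3.14].

### API

Orientations are given as [roll, pitch, yaw] about the fixed x, y, z axes, in that order (R = Rz(yaw) Ry(pitch) Rx(roll)).
In Python, from cell import status, read_camera, get_calibration, robot gives the robot as it stands.
- The arm moves only by the shell command python3 -m creep 'ROWS' [FORCE]. ROWS is JSON, a list of rows, each an object of numbers: "dx", "dy", "dz": the shift along the tool's x, y, z in m; "rx", "ry", "rz": the turn, a rotation vector about the tool's x, y, z in rad; "gripper": the opening, from 0 (shut) to 1 (fully open). A call has 1 to 20 rows; each row is the pose to reach, as a shift and turn from the pose commanded when the call began, along the tool's axes at that moment; what a row does not reach only later rows make up. A row lasts 1/8 s, in which the tool goes at most 62.5 mm and 10.7 degrees, less where a joint would pass 70% of its speed; a pose out of reach is approached as far as the arm can. A call with a gripper value outside its range is refused whole. The fingers move at their own pace and stop on an object; FORCE is the grip in N (left out, the last holds). Time passes only in rows, so rows that repeat a pose let the fingers close. It gives the time, the measured TCP pose, the force and the opening at its end, in the units of the state.
- status.observe(): the state, without advancing time (a new reading comes with each control period).
- read_camera(name): name is "scene" or "top"; returns (picture, depth): 420x560x3 uint8, red, green, blue; 420x560 float32, m along the optical axis (not along the pixel's ray), 0 where there is no reading.
- get_calibration(name): a dict with "fx", "fy", "cx", "cy" (pixels), "xyz" and "rotation" of the camera in the world. Camera axes: x right, y down, z forward; pixel columns grow to the right and rows downward; lengths in m; the calibration is good to about 2 mm. A picture is of the moment at which its call begins. get_calibration takes no time and is no camera call.
- robot.hand_in(): hands the job in, once; it reports no verdict.
The state is a dict: "time": time; "qpos": joint angles; "qvel": joint speeds; "joint_efforts": joint torques, N m; "tool_pos": TCP position; "tool_rot": TCP orientation; "contact_force": force on the tool from outside, world axes, zero at the start; "torque": the same for the moment, N m; "opening": finger opening in m.
Only numpy, scipy, OpenCV 4.12 (cv2) and the standard library are available. Lean on these libraries where they do the work, as an engineer would, in place of code of your own. Each camera call takes 0.05 s, during which the arm holds its last target.

## Working session

There is one attempt and no reset: what is moved stays moved. The work goes in short steps, Python scripts to look and compute and a shell command to move; the robot and the scene stay as the last step left them, time stands still between calls to the robot, and variables do not carry over. Pictures are saved under pics/ and viewed, and the job is handed in when it is done.

```bash
ls; mkdir -p pics; python3 - <<'E'
from cell import status, read_camera, get_calibration, robot
import cv2, numpy as np
s=status.observe(); print(s); print(robot.tcp_to_tips)
for n in ("scene","top"):
    p,d=read_camera(n); cv2.imwrite(f"pics/{n}0.png",p[:,:,::-1]); np.save(f"pics/{n}0.npy",d); print(n,get_calibration(n))
E
```

```text
pics
{'time': 0.0, 'qpos': array([-1.44099032e+00,  3.42726510e-01,  1.52505417e+00, -2.47758538e-07,
        1.27541237e+00, -1.45987273e-01]), 'qvel': array([-7.08566660e-04, -1.02991134e-03, -6.01849702e-04,  4.40887366e-04,
       -2.31526712e-03,  8.87697408e-05]), 'joint_efforts': array([-4.32506258e-04, -4.31241131e+01, -2.44222981e+01,  7.19081727e-02,
        5.57168364e-02, -1.50578148e-04]), 'tool_pos': array([ 0.14293805, -0.50474883,  0.24303002]), 'tool_rot': array([-1.57056375,  0.00158341, -1.2950028 ]), 'contact_force': array([-0.71374727,  0.08523707, -0.9745351 ]), 'torque': array([-0.00138238, -0.00472657, -0.02436027]), 'opening': 0.09164895679538078}
0.017
scene {'fx': 508.3719517799268, 'fy': 508.3719517799268, 'cx': 281.5043441775232, 'cy': 215.2434890420233, 'xyz': array([0.91528546, 0.5631715 , 0.99187321]), 'rotation': array([-2.42776332,  0.01637494,  2.61765704])}
top {'fx': 514.3365306434855, 'fy': 514.3365306434855, 'cx': 281.7135549587718, 'cy': 218.08224603573842, 'xyz': array([ 0.32827858, -0.13526401,  1.27680931]), 'rotation': array([-2.97744554,  0.02882313, -1.59236929])}
```

View pics/scene0.png

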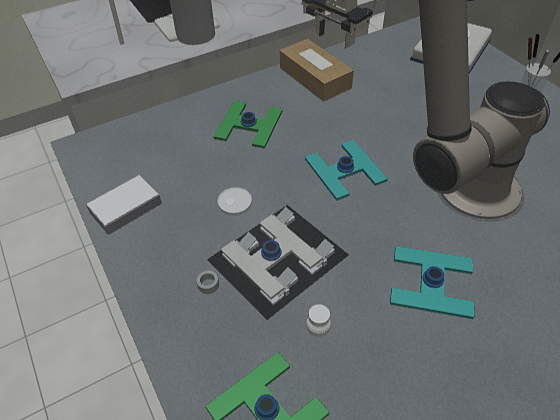

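View pics/top0.png

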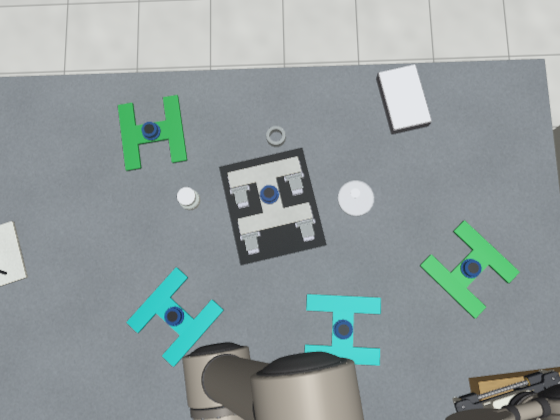

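The candidates in the top view are the H-plates at (269,194), white on a dark bed; (150,130) and (470,267), green; and (175,316) and (343,328), teal. Only the white one with the blue socket on the dark bed fits the description. I'll confirm it in an enlarged crop.

```bash
python3 - <<'E'
import cv2
a=cv2.imread("pics/top0.png")[135:275,205:345]; cv2.imwrite("pics/topc.png",cv2.resize(a,None,fx=4.2,fy=4.2,interpolation=cv2.INTER_CUBIC))
a=cv2.imread("pics/scene0.png")[195:325,200:360]; cv2.imwrite("pics/scenec.png",cv2.resize(a,None,fx=4.5,fy=4.5,interpolation=cv2.INTER_CUBIC))
E
```

```text
(no output)
```

View pics/topc.png

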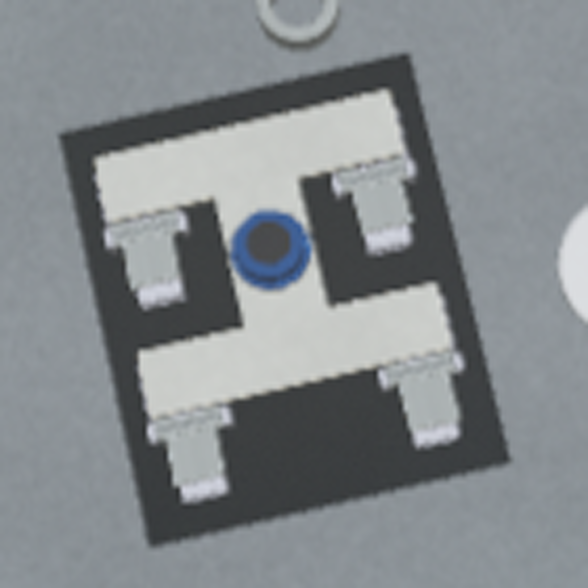

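View pics/scenec.png

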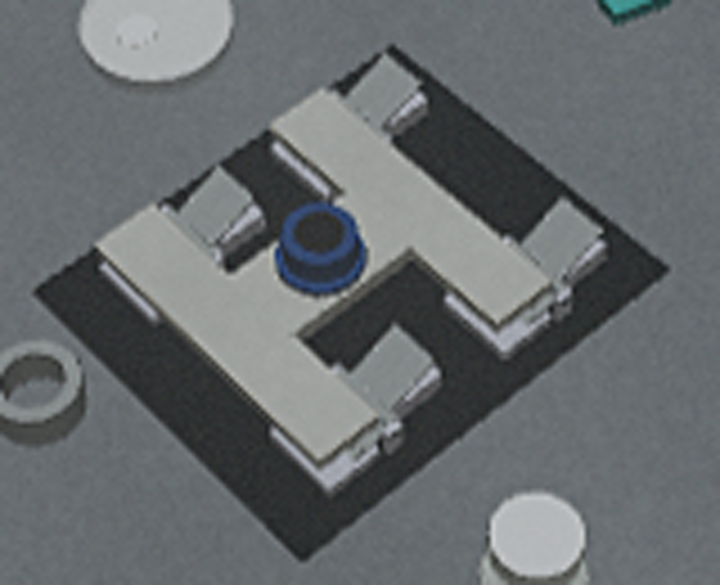

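Both crops confirm the white plate with the blue socket. All four shim tabs are raised, pointing towards the robot. Next I'll fit the pose from corner pixels in both views.

```bash
cat > h.py <<'E'
import numpy as np, cv2
from scipy.spatial.transform import Rotation as R
from cell import status, read_camera, get_calibration, robot
def cam(n):
    c=get_calibration(n); return c, R.from_euler('xyz',c['rotation']).as_matrix()
def proj(n,P):
    c,M=cam(n); q=(np.atleast_2d(P)-c['xyz'])@M
    return np.c_[c['fx']*q[:,0]/q[:,2]+c['cx'], c['fy']*q[:,1]/q[:,2]+c['cy']]
def tri(pt,ps):
    A=[];b=[]
    for n,p in (("top",pt),("scene",ps)):
        c,M=cam(n); d=M@np.array([(p[0]-c['cx'])/c['fx'],(p[1]-c['cy'])/c['fy'],1]); d/=np.linalg.norm(d)
        K=np.eye(3)-np.outer(d,d); A.append(K); b.append(K@c['xyz'])
    A=np.vstack(A); b=np.hstack(b); x=np.linalg.lstsq(A,b,rcond=None)[0]; return x, np.abs(A@x-b).max()
E
python3 - <<'E'
from h import *
from scipy.optimize import least_squares
T=lambda u,v:np.array([205+u/4.2,135+v/4.2])-0.4
S=lambda u,v:np.array([200+u/4.5,195+v/4.5])-0.4
# name: local(x,y), top px, scene px
bed={ 'FL':((.13,.11),T(62,133),S(303,562)),'FR':((.13,-.11),T(409,54),S(34,292)),'NR':((-.13,-.11),T(510,461),S(392,44)),'NL':((-.13,.11),T(150,546),S(668,268))}
pl={'fFL':((.08,.09),T(95,157),S(325,460)),'fFR':((.08,-.09),T(388,90),S(97,245)),'nFL':((-.04,.09),T(137,352),S(500,325)),'nFR':((-.04,-.09),T(440,282),S(272,130))}
for D in (bed,pl):
    for k,(l,a,b) in D.items():
        x,e=tri(a,b); print(k,x.round(4),round(e,4))
def res(p,ret=False):
    r=[]
    for D,z in ((bed,p[3]),(pl,p[4])):
        for k,(l,a,b) in D.items():
            c,s=np.cos(p[2]),np.sin(p[2]); P=[p[0]+c*l[0]-s*l[1],p[1]+s*l[0]+c*l[1],z]
            r+=list(proj('top',P)[0]-a)+list(proj('scene',P)[0]-b)
    return np.array(r)
f=least_squares(res,[.5,-.1,.2,.004,.038]); print(f.x.round(4),'res',np.abs(f.fun).max().round(2), f.fun.round(1))
x,y,w=f.x[:3]
c,s=np.cos(w),np.sin(w)
for n,l in dict(c1=(-.06,.07),c2=(-.06,-.07),c3=(.06,.07),c4=(.06,-.07),t1=(-.116,.07),t2=(-.116,-.07),t3=(.004,.07),t4=(.004,-.07)).items():
    print(n,round(x+c*l[0]-s*l[1],4),round(y+s*l[0]+c*l[1],4))
# depth check plate top
for n in('top','scene'):
    d=np.load(f'pics/{n}0.npy'); cc,M=cam(n)
    for l in ((-.06,.06),(-.06,-.06),(.06,.06),(.06,-.06),(.045,0)):
        P=[x+c*l[0]-s*l[1],y+s*l[0]+c*l[1],.038]; u,v=proj(n,P)[0]; z=d[int(round(v)),int(round(u))]
        print(n,l,(cc['xyz']+M@np.array([(u-cc['cx'])/cc['fx'],(v-cc['cy'])/cc['fy'],1])*z).round(4))
E
```

```text
FL [ 0.679   0.0552 -0.001 ] 0.001
FR [ 7.236e-01 -1.592e-01 -6.000e-04] 0.0
NR [ 0.4708 -0.2116  0.0041] 0.0001
NL [0.4255 0.0024 0.003 ] 0.0004
fFL [0.6526 0.0305 0.0367] 0.0017
fFR [ 0.69   -0.1449  0.0349] 0.0007
nFL [0.5358 0.0061 0.0351] 0.001
nFR [ 0.5728 -0.1715  0.0302] 0.0018
[ 0.584  -0.0761  0.2081  0.0042  0.0315] res 4.67 [-1.8 -3.7 -3.8  1.8 -1.  -4.4 -3.8  1.3 -0.6 -3.4 -2.8  1.5 -1.1 -3.3
 -2.6  1.8  0.6  4.7  2.1 -1.4  1.   4.2  2.7 -1.6  0.9  4.5  2.4 -1.7
 -0.   4.4  2.2 -2.2]
c1 0.5109 -0.02
c2 0.5398 -0.157
c3 0.6283 0.0048
c4 0.6572 -0.1322
t1 0.4561 -0.0316
t2 0.485 -0.1686
t3 0.5735 -0.0068
t4 0.6024 -0.1438
top (-0.06, 0.06) [ 0.5133 -0.0296  0.0358]
top (-0.06, -0.06) [ 0.537  -0.1472  0.042 ]
top (0.06, 0.06) [ 0.631  -0.0047  0.0353]
top (0.06, -0.06) [ 0.6549 -0.1224  0.0388]
top (0.045, 0) [ 0.6276 -0.0669  0.04  ]
scene (-0.06, 0.06) [ 0.5134 -0.0291  0.0391]
scene (-0.06, -0.06) [ 0.5379 -0.1468  0.0386]
scene (0.06, 0.06) [ 0.6303 -0.005   0.038 ]
scene (0.06, -0.06) [ 0.6557 -0.1209  0.0401]
scene (0.045, 0) [ 0.6275 -0.068   0.0361]
```

The residuals show that the bed outline isn't centred on the plate in x. I'll refit with a free bed offset.

```bash
python3 - <<'E'
from h import *
from scipy.optimize import least_squares
T=lambda u,v:np.array([205+u/4.2,135+v/4.2])-0.4
S=lambda u,v:np.array([200+u/4.5,195+v/4.5])-0.4
bed={ 'FL':((.13,.11),T(62,133),S(303,562)),'FR':((.13,-.11),T(409,54),S(34,292)),'NR':((-.13,-.11),T(510,461),S(392,44)),'NL':((-.13,.11),T(150,546),S(668,268))}
pl={'fFL':((.08,.09),T(95,157),S(325,460)),'fFR':((.08,-.09),T(388,90),S(97,245)),'nFL':((-.04,.09),T(137,352),S(500,325)),'nFR':((-.04,-.09),T(440,282),S(272,130))}
def res(p):
    r=[]
    for D,z,ox,oy in ((bed,p[3],p[5],p[6]),(pl,p[4],0,0)):
        for k,(l,a,b) in D.items():
            l=(l[0]+ox,l[1]+oy)
            c,s=np.cos(p[2]),np.sin(p[2]); P=[p[0]+c*l[0]-s*l[1],p[1]+s*l[0]+c*l[1],z]
            r+=list(proj('top',P)[0]-a)+list(proj('scene',P)[0]-b)
    return np.array(r)
f=least_squares(res,[.5,-.1,.2,.004,.038,0,0]); print(f.x.round(4),'res',np.abs(f.fun).max().round(2), f.fun.round(1))
x,y,w=f.x[:3]
c,s=np.cos(w),np.sin(w)
o=cv2.imread('pics/top0.png'); o2=cv2.imread('pics/scene0.png')
o=cv2.resize(o,None,fx=4,fy=4,interpolation=cv2.INTER_CUBIC);o2=cv2.resize(o2,None,fx=4,fy=4,interpolation=cv2.INTER_CUBIC)
for n,l in dict(c1=(-.06,.07,.038),c2=(-.06,-.07,.038),c3=(.06,.07,.038),c4=(.06,-.07,.038),t1=(-.116,.07,.035),t2=(-.116,-.07,.035),t3=(.004,.07,.035),t4=(.004,-.07,.035)).items():
    P=[x+c*l[0]-s*l[1],y+s*l[0]+c*l[1],l[2]]; print(n,np.round(P,4))
    for im,k in((o,'top'),(o2,'scene')): 
        u=(proj(k,P)[0]*4+2).astype(int); cv2.circle(im,tuple(int(i) for i in u),5,(0,0,255),-1)
cv2.imwrite('pics/chk.png',np.hstack([o[540:1100,820:1220+160][:, :560],o2[740:1300,820:1400][:, :560]])[:, :1120][::1,::1])
im=cv2.imread('pics/chk.png'); cv2.imwrite('pics/chk.png',cv2.resize(im,(800,400)))
E
```

```text
[ 5.931e-01 -7.400e-02  2.085e-01  8.000e-04  3.420e-02 -1.920e-02
 -5.000e-04] res 1.02 [-0.8  0.2 -0.4 -0.2 -0.  -0.5 -0.4 -0.2  0.4  0.5 -0.1  0.4  0.   0.6
  0.   0.3 -0.4  0.9 -1.   0.5  0.   0.4 -0.5 -0.1 -0.2  0.7 -0.5 -0.
 -1.   0.5 -0.7 -0.9]
c1 [ 0.5199 -0.0179  0.038 ]
c2 [ 0.5489 -0.1549  0.038 ]
c3 [0.6373 0.007  0.038 ]
c4 [ 0.6663 -0.13    0.038 ]
t1 [ 0.4651 -0.0295  0.035 ]
t2 [ 0.4941 -0.1664  0.035 ]
t3 [ 0.5825 -0.0046  0.035 ]
t4 [ 0.6115 -0.1416  0.035 ]
```

View pics/chk.png

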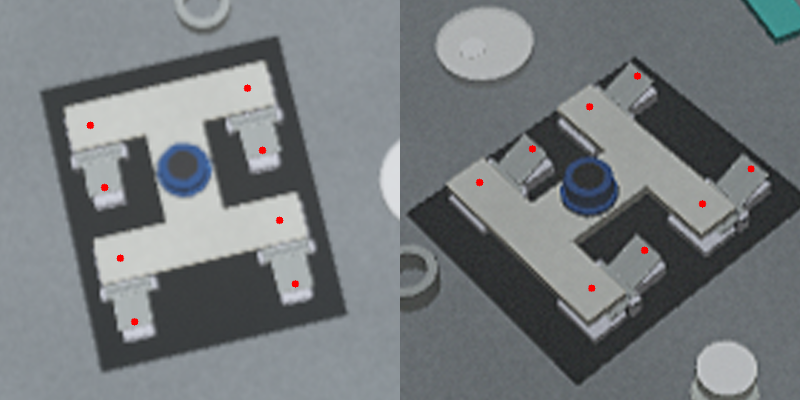

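The projected points sit on all four corners and tabs in both views, so the pose is good to about 1–2 mm: plate at (0.593, −0.074), yaw 0.2085. Next I'll write a helper that gives deltas in the tool axes.

```bash
cat >> h.py <<'E'
PTS=dict(c1=(.5199,-.0179),c2=(.5489,-.1549),c3=(.6373,.0070),c4=(.6663,-.13),t1=(.4651,-.0295),t2=(.4941,-.1664),t3=(.5825,-.0046),t4=(.6115,-.1416))
def delta(name,z,yaw=0.2085-np.pi/2):
    s=status.observe(); M=R.from_euler('xyz',s['tool_rot'])
    t=np.array([*PTS[name],z]); G=R.from_euler('xyz',[-np.pi/2,0,yaw])
    print(name,'t',round(s['time'],2),'d',M.inv().apply(t-s['tool_pos']).round(4),'rot',(M.inv()*G).as_rotvec().round(4),'F',s['contact_force'].round(2),'pos',s['tool_pos'].round(4),'op',round(s['opening'],4))
E
python3 -c "
from h import *
delta('c1',.10)"
```

```text
c1 t 0.1 d [-0.3657  0.1437  0.4953] rot [-0.0002  0.0673 -0.0014] F [ 0.78  0.81 -0.06] pos [ 0.1429 -0.5048  0.2431] op 0.0918
```

```bash
python3 -m creep '[{"dx":-0.04,"dz":0.045,"gripper":0,"ry":0.067},{"dx":-0.075,"dz":0.09,"gripper":0,"ry":0.067},{"dx":-0.11,"dz":0.14,"gripper":0,"ry":0.067},{"dx":-0.147,"dz":0.19,"gripper":0,"ry":0.067},{"dx":-0.184,"dz":0.24,"gripper":0,"ry":0.067},{"dx":-0.22,"dz":0.29,"gripper":0,"ry":0.067},{"dx":-0.257,"dz":0.34,"gripper":0,"ry":0.067},{"dx":-0.29,"dz":0.39,"dy":0.03,"gripper":0,"ry":0.067},{"dx":-0.33,"dz":0.44,"dy":0.06,"gripper":0,"ry":0.067},{"dx":-0.366,"dz":0.495,"dy":0.1,"gripper":0,"ry":0.067},{"dx":-0.366,"dz":0.495,"dy":0.144,"gripper":0,"ry":0.067},{"dx":-0.366,"dz":0.495,"dy":0.144,"gripper":0,"ry":0.067},{"dx":-0.366,"dz":0.495,"dy":0.144,"gripper":0,"ry":0.067}]'
python3 -c "
from h import *
delta('c1',.065)"
```

```text
c1 t 0.1 d [-0.3656  0.1787  0.4953] rot [-0.0002  0.0673 -0.0014] F [ 0.78  0.81 -0.06] pos [ 0.1429 -0.5048  0.2431] op 0.0918invalid input at $[0]: expected keys dx, dy, dz, rx, ry, rz, gripper
```

```bash
python3 -m creep '[{"dx":-0.04,"dy":0,"dz":0.045,"rx":0,"ry":0.067,"rz":0,"gripper":0},{"dx":-0.075,"dy":0,"dz":0.09,"rx":0,"ry":0.067,"rz":0,"gripper":0},{"dx":-0.11,"dy":0,"dz":0.14,"rx":0,"ry":0.067,"rz":0,"gripper":0},{"dx":-0.147,"dy":0,"dz":0.19,"rx":0,"ry":0.067,"rz":0,"gripper":0},{"dx":-0.184,"dy":0,"dz":0.24,"rx":0,"ry":0.067,"rz":0,"gripper":0},{"dx":-0.22,"dy":0,"dz":0.29,"rx":0,"ry":0.067,"rz":0,"gripper":0},{"dx":-0.257,"dy":0,"dz":0.34,"rx":0,"ry":0.067,"rz":0,"gripper":0},{"dx":-0.29,"dy":0.03,"dz":0.39,"rx":0,"ry":0.067,"rz":0,"gripper":0},{"dx":-0.33,"dy":0.06,"dz":0.44,"rx":0,"ry":0.067,"rz":0,"gripper":0},{"dx":-0.366,"dy":0.1,"dz":0.495,"rx":0,"ry":0.067,"rz":0,"gripper":0},{"dx":-0.366,"dy":0.144,"dz":0.495,"rx":0,"ry":0.067,"rz":0,"gripper":0},{"dx":-0.366,"dy":0.144,"dz":0.495,"rx":0,"ry":0.067,"rz":0,"gripper":0},{"dx":-0.366,"dy":0.144,"dz":0.495,"rx":0,"ry":0.067,"rz":0,"gripper":0}]'
python3 -c "
from h import *
delta('c1',.065)"
```

```text
time: 1.72
tool_pos: [0.5199, -0.0187, 0.1007]
tool_rot: [-1.57, -0.001, -1.362]
contact_force: [-0.7, 1.4, -0.1]
opening: 0.0
c1 t 1.73 d [-0.0008  0.0357  0.0002] rot [-0.0007  0.0003  0.0006] F [-0.72  1.42 -0.11] pos [ 0.5199 -0.0187  0.1007] op 0.0
```

```bash
python3 -m creep '[{"dx":-0.001,"dy":0.025,"dz":0,"rx":0,"ry":0,"rz":0,"gripper":0},{"dx":-0.001,"dy":0.04,"dz":0,"rx":0,"ry":0,"rz":0,"gripper":0},{"dx":-0.001,"dy":0.042,"dz":0,"rx":0,"ry":0,"rz":0,"gripper":0},{"dx":-0.001,"dy":0.042,"dz":0,"rx":0,"ry":0,"rz":0,"gripper":0}]'
python3 -m creep '[{"dx":0,"dy":0.001,"dz":0,"rx":0,"ry":0,"rz":0,"gripper":0},{"dx":0,"dy":0.002,"dz":0,"rx":0,"ry":0,"rz":0,"gripper":0}]'

```

```text
time: 2.22
tool_pos: [0.5199, -0.0177, 0.0587]
tool_rot: [-1.569, -0.001, -1.363]
contact_force: [0.0, 0.5, 0.6]
opening: 0.0003
time: 2.48
tool_pos: [0.5197, -0.0173, 0.0561]
tool_rot: [-1.57, -0.0, -1.362]
contact_force: [0.5, 0.0, 0.0]
opening: 0.0004
```

```bash
python3 -m creep '[{"dx":0,"dy":0.0005,"dz":0,"rx":0,"ry":0,"rz":0,"gripper":0},{"dx":0,"dy":0.001,"dz":0,"rx":0,"ry":0,"rz":0,"gripper":0}]'

```

```text
time: 2.72
tool_pos: [0.5195, -0.0172, 0.0552]
tool_rot: [-1.571, -0.0, -1.362]
contact_force: [-1.4, 0.3, 9.5]
opening: 0.0001
```

```bash
python3 -m creep '[{"dx":0,"dy":0.0005,"dz":0,"rx":0,"ry":0,"rz":0,"gripper":0},{"dx":0,"dy":0.001,"dz":0,"rx":0,"ry":0,"rz":0,"gripper":0}]'

```

```text
time: 2.98
tool_pos: [0.5195, -0.0172, 0.0551]
tool_rot: [-1.57, -0.0, -1.362]
contact_force: [-4.2, 0.8, 18.0]
opening: 0.0005
```

c1 is firm: the force rises to 18 N with no sink. Next I'll press c3, 0.12 m further along plate x.

```bash
python3 -m creep '[{"dx":0,"dy":-0.03,"dz":0,"rx":0,"ry":0,"rz":0,"gripper":0},{"dx":0,"dy":-0.03,"dz":0.05,"rx":0,"ry":0,"rz":0,"gripper":0},{"dx":0,"dy":-0.03,"dz":0.1,"rx":0,"ry":0,"rz":0,"gripper":0},{"dx":0,"dy":-0.03,"dz":0.12,"rx":0,"ry":0,"rz":0,"gripper":0},{"dx":0,"dy":-0.015,"dz":0.12,"rx":0,"ry":0,"rz":0,"gripper":0},{"dx":0,"dy":-0.005,"dz":0.12,"rx":0,"ry":0,"rz":0,"gripper":0},{"dx":0,"dy":-0.005,"dz":0.12,"rx":0,"ry":0,"rz":0,"gripper":0}]'
python3 -c "
from h import *
delta('c3',.055)"
```

```text
time: 3.85
tool_pos: [0.6349, 0.0074, 0.0571]
tool_rot: [-1.575, 0.001, -1.362]
contact_force: [-1.1, -0.4, 0.7]
opening: 0.0004
c3 t 3.85 d [0.0009 0.002  0.0023] rot [ 0.0038 -0.0001 -0.0011] F [-1.08 -0.41  0.71] pos [0.6349 0.0074 0.0571] op 0.0004
```

```bash
python3 -m creep '[{"dx":0,"dy":0.0005,"dz":0.001,"rx":0,"ry":0,"rz":0,"gripper":0},{"dx":0,"dy":0.0015,"dz":0.001,"rx":0,"ry":0,"rz":0,"gripper":0},{"dx":0,"dy":0.0015,"dz":0.001,"rx":0,"ry":0,"rz":0,"gripper":0}]'

```

```text
time: 4.22
tool_pos: [0.6379, 0.0078, 0.0575]
tool_rot: [-1.57, -0.0, -1.362]
contact_force: [-0.6, -0.4, 0.2]
opening: 0.0001
```

```bash
python3 -m creep '[{"dx":0,"dy":0.0005,"dz":0,"rx":0,"ry":0,"rz":0,"gripper":0},{"dx":0,"dy":0.001,"dz":0,"rx":0,"ry":0,"rz":0,"gripper":0}]'

```

```text
time: 4.47
tool_pos: [0.6378, 0.0078, 0.0563]
tool_rot: [-1.571, -0.0, -1.362]
contact_force: [-0.3, -0.6, -0.1]
opening: 0.0006
```

```bash
python3 -m creep '[{"dx":0,"dy":0.0005,"dz":0,"rx":0,"ry":0,"rz":0,"gripper":0},{"dx":0,"dy":0.001,"dz":0,"rx":0,"ry":0,"rz":0,"gripper":0}]'

```

```text
time: 4.72
tool_pos: [0.6378, 0.0078, 0.0553]
tool_rot: [-1.571, -0.0, -1.362]
contact_force: [-0.2, -0.1, 3.5]
opening: 0.0006
```

```bash
python3 -m creep '[{"dx":0,"dy":0.0005,"dz":0,"rx":0,"ry":0,"rz":0,"gripper":0},{"dx":0,"dy":0.0005,"dz":0,"rx":0,"ry":0,"rz":0,"gripper":0}]'

```

```text
time: 4.97
tool_pos: [0.6378, 0.0078, 0.0553]
tool_rot: [-1.571, -0.0, -1.362]
contact_force: [-2.6, 0.8, 5.2]
opening: 0.0006
```

```bash
python3 -m creep '[{"dx":0,"dy":0.0005,"dz":0,"rx":0,"ry":0,"rz":0,"gripper":0},{"dx":0,"dy":0.0005,"dz":0,"rx":0,"ry":0,"rz":0,"gripper":0}]'

```

```text
time: 5.22
tool_pos: [0.6379, 0.0079, 0.0552]
tool_rot: [-1.57, -0.0, -1.362]
contact_force: [-3.3, -1.0, 9.7]
opening: 0.0008
```

c3 is firm too. c4 is next, 0.14 m along tool +x.

```bash
python3 -m creep '[{"dx":0,"dy":-0.025,"dz":0,"rx":0,"ry":0,"rz":0,"gripper":0},{"dx":0.05,"dy":-0.03,"dz":0,"rx":0,"ry":0,"rz":0,"gripper":0},{"dx":0.1,"dy":-0.03,"dz":0,"rx":0,"ry":0,"rz":0,"gripper":0},{"dx":0.139,"dy":-0.03,"dz":-0.001,"rx":0,"ry":0,"rz":0,"gripper":0},{"dx":0.139,"dy":-0.015,"dz":-0.001,"rx":0,"ry":0,"rz":0,"gripper":0},{"dx":0.139,"dy":-0.004,"dz":-0.001,"rx":0,"ry":0,"rz":0,"gripper":0},{"dx":0.139,"dy":-0.004,"dz":-0.001,"rx":0,"ry":0,"rz":0,"gripper":0},{"dx":0.139,"dy":-0.003,"dz":-0.001,"rx":0,"ry":0,"rz":0,"gripper":0}]'
python3 -c "
from h import *
delta('c4',.055)"
```

```text
time: 6.22
tool_pos: [0.6657, -0.1272, 0.0574]
tool_rot: [-1.571, 0.0, -1.361]
contact_force: [0.4, 0.0, -0.0]
opening: 0.0006
c4 t 6.22 d [ 0.0029  0.0024 -0.0001] rot [-0.      0.0018 -0.    ] F [ 0.45  0.   -0.01] pos [ 0.6657 -0.1272  0.0574] op 0.0006
```

```bash
python3 -m creep '[{"dx":0,"dy":0.0005,"dz":0,"rx":0,"ry":0,"rz":0,"gripper":0},{"dx":0,"dy":0.001,"dz":0,"rx":0,"ry":0,"rz":0,"gripper":0}]'

```

```text
time: 6.48
tool_pos: [0.6658, -0.128, 0.0566]
tool_rot: [-1.57, -0.0, -1.362]
contact_force: [-1.4, 0.5, -0.2]
opening: 0.0005
```

```bash
python3 -m creep '[{"dx":0,"dy":0.0005,"dz":0,"rx":0,"ry":0,"rz":0,"gripper":0},{"dx":0,"dy":0.001,"dz":0,"rx":0,"ry":0,"rz":0,"gripper":0}]'

```

```text
time: 6.72
tool_pos: [0.6656, -0.1284, 0.0553]
tool_rot: [-1.571, -0.0, -1.362]
contact_force: [-0.0, 0.1, 2.3]
opening: 0.0004
```

```bash
python3 -m creep '[{"dx":0,"dy":0.0005,"dz":0,"rx":0,"ry":0,"rz":0,"gripper":0},{"dx":0,"dy":0.0005,"dz":0,"rx":0,"ry":0,"rz":0,"gripper":0}]'

```

```text
time: 6.98
tool_pos: [0.6657, -0.1284, 0.055]
tool_rot: [-1.571, -0.0, -1.362]
contact_force: [-1.3, 0.9, 4.0]
opening: 0.0006
```

```bash
python3 -m creep '[{"dx":0,"dy":0.0005,"dz":0,"rx":0,"ry":0,"rz":0,"gripper":0},{"dx":0,"dy":0.0005,"dz":0,"rx":0,"ry":0,"rz":0,"gripper":0}]'

```

```text
time: 7.22
tool_pos: [0.6657, -0.1284, 0.0544]
tool_rot: [-1.57, -0.0, -1.362]
contact_force: [-0.7, -0.1, 3.1]
opening: 0.0003
```

```bash
python3 -m creep '[{"dx":0,"dy":0.0005,"dz":0,"rx":0,"ry":0,"rz":0,"gripper":0},{"dx":0,"dy":0.0005,"dz":0,"rx":0,"ry":0,"rz":0,"gripper":0}]'

```

```text
time: 7.48
tool_pos: [0.6658, -0.1284, 0.0539]
tool_rot: [-1.57, -0.0, -1.362]
contact_force: [-0.4, -0.2, 3.9]
opening: 0.0002
```

c4 is sinking under only 3–4 N. I'll press 3 mm further to confirm.

```bash
python3 -m creep '[{"dx":0,"dy":0.001,"dz":0,"rx":0,"ry":0,"rz":0,"gripper":0},{"dx":0,"dy":0.002,"dz":0,"rx":0,"ry":0,"rz":0,"gripper":0},{"dx":0,"dy":0.003,"dz":0,"rx":0,"ry":0,"rz":0,"gripper":0},{"dx":0,"dy":0.003,"dz":0,"rx":0,"ry":0,"rz":0,"gripper":0}]'

```

```text
time: 7.98
tool_pos: [0.6661, -0.1286, 0.0511]
tool_rot: [-1.57, -0.001, -1.362]
contact_force: [-0.3, 0.1, 5.4]
opening: 0.0001
```

c4 is the soft corner: it sank 4 mm at about 5 N, whereas c1 and c3 stayed firm at 18 N and 10 N. I'll finish the sink, release, check the spring-back, and move above tab_4.

```bash
python3 -m creep '[{"dx":0,"dy":0.001,"dz":0,"rx":0,"ry":0,"rz":0,"gripper":0},{"dx":0,"dy":0.0015,"dz":0,"rx":0,"ry":0,"rz":0,"gripper":0}]'
python3 -m creep '[{"dx":0,"dy":-0.002,"dz":0,"rx":0,"ry":0,"rz":0,"gripper":0},{"dx":0,"dy":-0.006,"dz":0,"rx":0,"ry":0,"rz":0,"gripper":0},{"dx":0,"dy":-0.025,"dz":0,"rx":0,"ry":0,"rz":0,"gripper":0},{"dx":0,"dy":-0.04,"dz":0,"rx":0,"ry":0,"rz":0,"gripper":0},{"dx":0.001,"dy":-0.04,"dz":-0.03,"rx":0,"ry":0,"rz":0,"gripper":0},{"dx":0.001,"dy":-0.03,"dz":-0.056,"rx":0,"ry":0,"rz":0,"gripper":0},{"dx":0.001,"dy":-0.02,"dz":-0.056,"rx":0,"ry":0,"rz":0,"gripper":0},{"dx":0.001,"dy":-0.02,"dz":-0.056,"rx":0,"ry":0,"rz":0,"gripper":0}]'
python3 - <<'E'
from h import *
delta('t4',.038)
for n,(a,b,c,d,f) in dict(top=(100,290,190,400,3.5),scene=(170,350,180,380,4)).items():
    p,_=read_camera(n); cv2.imwrite(f'pics/{n}1.png',cv2.resize(p[a:b,c:d,::-1],None,fx=3.5,fy=3.1))
E
```

```text
time: 8.22
tool_pos: [0.6662, -0.1286, 0.0506]
tool_rot: [-1.569, -0.001, -1.362]
contact_force: [-2.6, -0.5, 12.9]
opening: 0.0002
time: 9.22
tool_pos: [0.6115, -0.1408, 0.069]
tool_rot: [-1.571, 0.0, -1.362]
contact_force: [0.2, 0.7, 0.9]
opening: 0.0002
t4 t 9.22 d [ 0.0008  0.031  -0.0002] rot [ 0.0001  0.0002 -0.0002] F [0.18 0.67 0.87] pos [ 0.6115 -0.1408  0.069 ] op 0.0002
```

View pics/scene1.png

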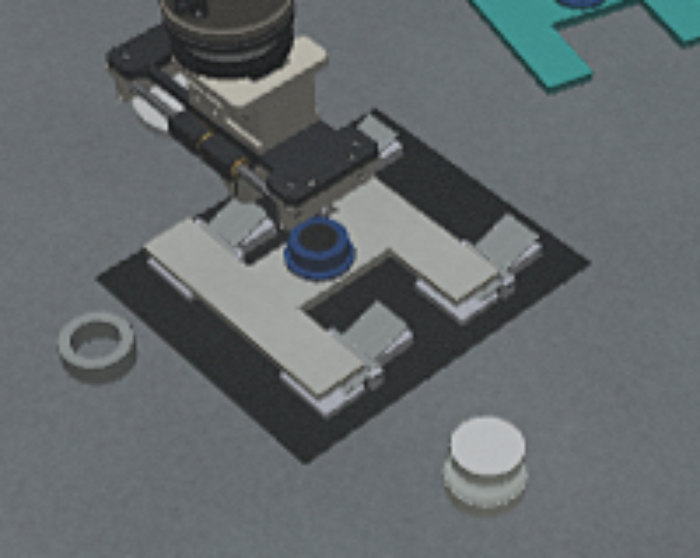

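The plate is level again, all tabs are still raised, and the dish, jar and collar have not moved. The fingertips stand over tab_4. Now I'll press it.

```bash
python3 -m creep '[{"dx":0.0005,"dy":0.01,"dz":0,"rx":0,"ry":0,"rz":0,"gripper":0},{"dx":0.0005,"dy":0.014,"dz":0,"rx":0,"ry":0,"rz":0,"gripper":0},{"dx":0.0005,"dy":0.016,"dz":0,"rx":0,"ry":0,"rz":0,"gripper":0},{"dx":0.0005,"dy":0.018,"dz":0,"rx":0,"ry":0,"rz":0,"gripper":0},{"dx":0.0005,"dy":0.02,"dz":0,"rx":0,"ry":0,"rz":0,"gripper":0}]'

```

```text
time: 9.95
tool_pos: [0.6096, -0.1416, 0.0498]
tool_rot: [-1.574, 0.0, -1.362]
contact_force: [-9.6, -2.0, 11.1]
opening: 0.0005
```

```bash
python3 -m creep '[{"dx":0,"dy":0.0015,"dz":0,"rx":0,"ry":0,"rz":0,"gripper":0},{"dx":0,"dy":0.003,"dz":0,"rx":0,"ry":0,"rz":0,"gripper":0},{"dx":0,"dy":0.004,"dz":0,"rx":0,"ry":0,"rz":0,"gripper":0}]'

```

```text
time: 10.32
tool_pos: [0.6096, -0.1418, 0.0456]
tool_rot: [-1.574, 0.0, -1.362]
contact_force: [-7.4, -0.9, 9.7]
opening: 0.0005
```

```bash
python3 -m creep '[{"dx":0,"dy":0.0015,"dz":0.001,"rx":0,"ry":0,"rz":0,"gripper":0},{"dx":0,"dy":0.003,"dz":0.001,"rx":0,"ry":0,"rz":0,"gripper":0},{"dx":0,"dy":0.0045,"dz":0.001,"rx":0,"ry":0,"rz":0,"gripper":0}]'

```

```text
time: 10.7
tool_pos: [0.6108, -0.1416, 0.041]
tool_rot: [-1.574, 0.0, -1.362]
contact_force: [-6.7, -1.6, 8.0]
opening: 0.0003
```

```bash
python3 -m creep '[{"dx":0,"dy":0.001,"dz":0,"rx":0,"ry":0,"rz":0,"gripper":0},{"dx":0,"dy":0.002,"dz":0,"rx":0,"ry":0,"rz":0,"gripper":0},{"dx":0,"dy":0.002,"dz":0,"rx":0,"ry":0,"rz":0,"gripper":0}]'

```

```text
time: 11.08
tool_pos: [0.6111, -0.1416, 0.0389]
tool_rot: [-1.573, 0.0, -1.362]
contact_force: [-4.7, -0.3, 5.3]
opening: 0.0008
```

```bash
python3 -m creep '[{"dx":0,"dy":0.001,"dz":0,"rx":0,"ry":0,"rz":0,"gripper":0},{"dx":0,"dy":0.001,"dz":0,"rx":0,"ry":0,"rz":0,"gripper":0}]'

```

```text
time: 11.32
tool_pos: [0.6111, -0.1415, 0.0382]
tool_rot: [-1.573, 0.0, -1.362]
contact_force: [-6.5, -0.6, 8.2]
opening: 0.0001
```

```bash
python3 -m creep '[{"dx":0,"dy":0.001,"dz":0,"rx":0,"ry":0,"rz":0,"gripper":0},{"dx":0,"dy":0.001,"dz":0,"rx":0,"ry":0,"rz":0,"gripper":0}]'

```

```text
time: 11.58
tool_pos: [0.6111, -0.1416, 0.038]
tool_rot: [-1.573, -0.0, -1.362]
contact_force: [-8.2, -0.5, 13.6]
opening: 0.0
```

```bash
python3 -m creep '[{"dx":0,"dy":0.001,"dz":0,"rx":0,"ry":0,"rz":0,"gripper":0},{"dx":0,"dy":0.001,"dz":0,"rx":0,"ry":0,"rz":0,"gripper":0},{"dx":0,"dy":0.001,"dz":0,"rx":0,"ry":0,"rz":0,"gripper":0}]'

```

```text
time: 11.95
tool_pos: [0.6111, -0.1416, 0.0378]
tool_rot: [-1.573, -0.0, -1.362]
contact_force: [-10.9, 0.2, 18.8]
opening: 0.0004
```

```bash
python3 -m creep '[{"dx":0,"dy":-0.004,"dz":0,"rx":0,"ry":0,"rz":0,"gripper":0},{"dx":0,"dy":-0.02,"dz":0,"rx":0,"ry":0,"rz":0,"gripper":0},{"dx":0,"dy":-0.07,"dz":0,"rx":0,"ry":0,"rz":0,"gripper":0},{"dx":0,"dy":-0.11,"dz":-0.02,"rx":0,"ry":0,"rz":0,"gripper":0},{"dx":0.03,"dy":-0.14,"dz":-0.06,"rx":0,"ry":0,"rz":0,"gripper":0},{"dx":0.07,"dy":-0.14,"dz":-0.1,"rx":0,"ry":0,"rz":0,"gripper":0},{"dx":0.11,"dy":-0.14,"dz":-0.14,"rx":0,"ry":0,"rz":0,"gripper":0},{"dx":0.15,"dy":-0.14,"dz":-0.18,"rx":0,"ry":0,"rz":0,"gripper":0},{"dx":0.19,"dy":-0.14,"dz":-0.2,"rx":0,"ry":0,"rz":0,"gripper":0},{"dx":0.19,"dy":-0.14,"dz":-0.2,"rx":0,"ry":0,"rz":0,"gripper":0}]'
python3 - <<'E'
from h import *
pt,_=read_camera('top'); ps,_=read_camera('scene')
a=cv2.resize(pt[135:275,205:345,::-1],(560,560),interpolation=cv2.INTER_CUBIC); cv2.imwrite('pics/top2.png',a)
b=cv2.resize(ps[195:325,200:360,::-1],(720,585),interpolation=cv2.INTER_CUBIC); cv2.imwrite('pics/scene2.png',b)
E
```

```text
time: 13.2
tool_pos: [0.4549, -0.3715, 0.1762]
tool_rot: [-1.57, -0.002, -1.366]
contact_force: [0.9, -0.4, -0.1]
opening: 0.0005
```

View pics/top2.png

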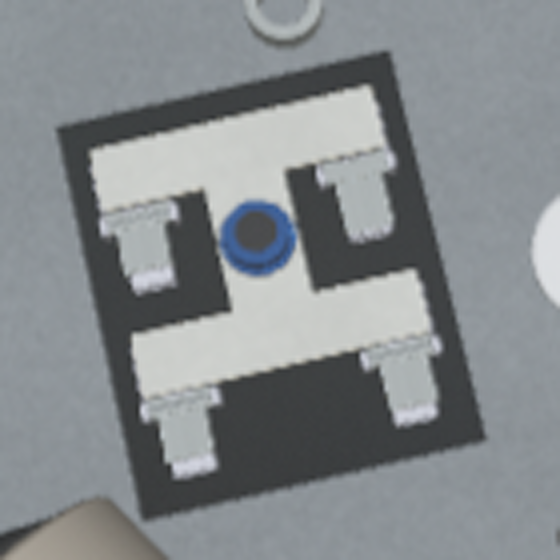

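View pics/scene2.png

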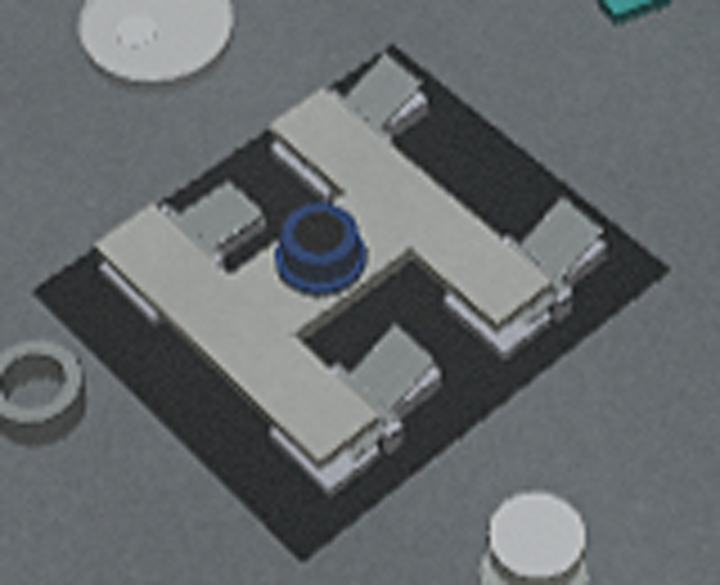

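The after-pictures show tab_4 lying flat. In the top crop at (365,225) its bright block end is hidden, and in the scene crop its tip dropped from (220,168) to (228,183). The other three tabs are still raised. The plate, dish, jar and collar are at the same pixels as before, and the robot is clear of everything. I'm handing in.

```bash
python3 -c "
from cell import robot,status
print(status.observe()['time'],status.observe()['contact_force']); print(robot.hand_in())"
```

```text
13.3 [-0.27111136 -0.5317765  -0.11422033]
the job is handed in; nothing more can be done
None
```

The soft foot was at corner_4 (far right). I pressed its tab_4 down flat and handed the job in at 13.3 s.

- **Finding the corner:** With the fingers shut, I pressed corner_1 to 18 N and corner_3 to about 10 N, and neither moved. Corner_4 sank about 4 mm at 3–5 N, nearly 5 mm in all, with a final press of 13 N. I did not press corner_2, because the soft corner had already been found.
- **Pressing the shim:** tab_4 went down until the fingertips were 21 mm above the bench, the height given for a flat tab. There it stopped firmly at about 19 N.
- **Last checks:** The final pictures show tab_4 flat and the other three tabs raised. The plate, dish, jar and collar look unmoved, and the arm was clear with a wrist force near zero.
- **Not checked or disagreeing:** I did not press corner_4 again to confirm that it now holds. My camera fit put the plate's top face at 34 mm, against the stated 38 mm. The presses made contact at 38 mm, so I went by contact.

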